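# Wedge a rocking laboratory balance until it stands firm

## Task

The white laboratory balance rocks because the foot at its robot-side right corner is short and hangs above the bench. Without gripping or lifting anything, push the loose wooden wedge along the bench, thin end first, under that foot until it is tight. Then press down firmly with the fingertips on the top of the housing at that corner, and finish while still pressing, with the balance no longer rocking; leave everything else on the bench where it is.

Things in the scene. Friction and masses are not known exactly. Their poses are not given: they have to be found in the camera images.
- balance_base: Balance, cannot slide. Origin on the bench under the housing's centre, x to its rear, y to its left. White housing 240 (x) by 190 mm, underside 20, flat top 70 mm up; steel pan 110 across, 81 high, at x 40, y 20; dark display at x -85, y 30. Corner lugs stick out 27 mm sideways and carry feet 24 mm across; short foot at x -100, y -107. It rocks on the feet at (-100, 107) and (100, -107).
- balance (a joint): Rocking of the housing about the line through its two good feet: 0 at rest (short foot up), grows as the short-foot corner goes down, at most 0.048 rad; 0.01 rad is about 1.5 mm at the short foot. About 3 N on the corner is enough to rock it down when nothing is under the short foot.
- foot_under (a point): Centre of the flat underside of the short foot, a round black rubber foot 24 mm across. At rest it hangs 7 to 9.5 mm above the bench, differently each time.
- corner_top (a point): The point to press: on the flat top of the housing at the corner above the short foot, 32 mm from the housing's front face and 30 mm from its right side, 70 mm above the bench, clear of pan and display.
- wedge: Loose wooden wedge flat on the bench, 110 (x) by 50 mm, about 100 g; origin: centre of its underside. Thin end (2 mm) at x +55, upright heel (22 mm high) at x -55, even slope between. It starts 20 to 65 mm short of the foot, on the balance's right, pointing only roughly at it. Pushed with about 7 N it jams with the foot's centre 15 to 35 mm in from the thin end, and stays by friction.
- weight: Bystander: brass calibration weight, 32 mm across, 52 mm high, origin under its centre.
- vial: Bystander: small closed jar, 26 mm across, 55 mm high, origin under its centre.
- block: Bystander: flat wooden block 60 x 40 x 16 mm (not the wedge), origin under its centre.
- reagent: Bystander: amber bottle, 64 mm across, 140 mm high, origin under its centre.
- dish: Bystander: clear dish 94 mm across, 16 mm high, origin under its centre.
- pen: Bystander: black marker pen, 130 mm long, 10 mm thick, lying along its x.
- slide_tray: Bystander: grey open tray 100 x 160 x 30 mm, origin under its centre.
Things that resemble listed ones, but are neither listed nor needed, are in the scene too. Of the things that look like the wedge, the smallest one is meant.

How it is judged:
On the way:
1. the wedge is pushed under the short foot (y of foot_under in the frame of wedge between -0.026 and 0.026 m and x of foot_under in the frame of wedge between -0.03 and 0.055 m and angle between wedge's own z axis and vertical below 0.1 rad), for 0.2 s.
At the end, for the whole second after the job is handed in: The short foot stands on the flat-lying wedge, which is at rest, loaded by the foot (over 0.3 N) and untouched; the fingers press the balance within 50 mm of the corner point with 4 to 45 N, and it is rocked by less than 0.012 rad (1.8 mm at the foot) (all of step 1 and value of joint balance below 0.012 rad and contact force between the fingers and balance_base between 4 and 45 N and horizontal distance between the grasp point and corner_top below 0.05 m and contact force between wedge and balance_base above 0.3 N and contact force between the fingers and wedge below 0.1 N and linear speed of wedge below 0.01 m/s); the arm keeps its last pose, push and grip.
It fails at once if the wedge is lifted off the bench or tipped over (height (world z) of wedge above 0.01 m or angle between wedge's own z axis and vertical above 0.3 rad).
It fails at once if another thing on the bench is disturbed (moved over 20 mm) (distance of any of weight, vial, block, reagent, dish, pen, slide_tray from where it was at the start of the episode above 0.02 m).
It also fails if it takes over 72 s, if anything falls off the work surface, if the arm or the gripper's body presses on something with over 40 N, if the wrist force passes 120 N, or if a joint passes its speed limit or range.

## Robot

A 7-joint arm with a two-finger parallel gripper is mounted at the origin on the work surface. World frame = base frame: x ahead of the robot, y to its left, z up, the work surface at z = 0. Lengths are in m, angles in rad, forces in N, time in s.
With the tool pointing down it reaches from about 0.425 to 0.925 m from the base axis. Payload 6.8 kg.
Tool frame: the origin (TCP) lies midway between the tips of the shut fingers; the grasp point (between the pads) lies 19 mm behind it; z points along the fingers, y is the line along which they close (so a half turn about z gives the same grasp; the last joint's range is limited). The gripper opens to 85 mm and grips with 20 to 120 N. Pads are 22 mm wide; open, the fingers measure 114 mm over their backs; the gripper's body (76 mm by 85 mm) begins 54 mm behind the grasp point. The pads swing forward as they close: fully open they stand 13 mm farther back than shut.
Start: joints at [-1.433, 0.477, 0.022, 1.555, -0.011, 1.109, -0.083], TCP at [0.164, 0.655, 0.231] pointing down, gripper open.
Joint ranges: [-2.96, 2.96], [-0.34, 2.1], [-1.41, 1.46], [0.24, 2.44], [-1.37, 4.51], [0.17, 1.92], [-2.96, 2.96]. Speed limits (rad/s): [2.39, 2.39, 3.14, 3.14, 3.14, 3.14, 3.14].

## Interface

Orientations are given as a rotation vector (axis times angle).
In Python, from bench import r gives the robot as it stands. The module is installed in compiled form; this text tells all that it offers.
- The arm moves only by the tool apply_moves, never from a script. Its argument "rows" is a list of rows, each a list of 6 numbers: the shift along the tool's x, y, z scaled (see below), then the turn, a rotation vector about the tool's x, y, z scaled (see below). A call has 1 to 5 rows; each row is the pose to reach, as a shift and turn from the pose commanded when the call began, along the tool's axes at that moment; what a row does not reach only later rows make up. The controller multiplies each number of a shift by 0.25 m and each number of a turn by 90 degrees. A row lasts 1/8 s, in which the tool goes at most 62.5 mm and 10.7 degrees, less where a joint would pass 70% of its speed; a pose out of reach is approached as far as the arm can. A call with a number of a shift or a turn outside -1 to 1 is refused whole. A call with a gripper value outside its range is refused whole. "claw" is the opening, from 0 (shut) to 1 (fully open), set as the call begins (left out, the last holds). The fingers move at their own pace and stop on an object; "newtons" is the grip in N (left out, the last holds). Time passes only in rows, so rows that repeat a pose let the fingers close. It gives the time, the measured TCP pose, the force, the opening and the grip force at its end, in the units of the state.
- r.get_obs(): the state, without advancing time (a new reading comes with each control period).
- r.grab_frame(name): name is "scene" or "top" or "wrist"; returns a dict with "pixels" (420x560x3 uint8, red, green, blue), "intrinsics" (3x3 intrinsics, pixels), "eye" and "attitude" of the camera in the world. Camera axes: x right, y up, looking along -z (the intrinsics and any distortion apply to the point x, -y, -z); pixel columns grow to the right and rows downward; lengths in m; the calibration is good to about 2 mm. A picture is of the moment at which its call begins. There is no depth.
- r.hand_in(): hands the job in; it is judged then, once.
Trained networks look in a picture, given as the dict that the camera call returned (one of the last four; its "shot" number tells which), for a name from the list of things; names that differ only in an ending like _2 or _b are one class to them, and where a whole thing is asked for, a point or a joint stands for the part that bears it (a point fixed in the world has none). Each returns a list of dicts, best first, with "conf" (0 to 1); they miss things now and then, are a little off and sometimes report something else, mostly with a low value. They report only what shows in the picture. A call takes as long as a camera call. They do not tell look-alikes from the thing itself.
- r.search_frame(picture, thing): "rect" ([left, top, width, height] in pixels, round what is visible of it).
- r.outline_of(picture, thing): "pixels" (420x560 bool, what is visible of it) and "rect" ([left, top, width, height] in pixels, round what is visible of it).
- r.landmark_of(picture, thing): "point" ([column, row] in pixels: a listed point, or the origin of a listed thing).
The state is a dict: "clock": time; "joints": joint angles; "qvel": joint speeds; "tau": joint torques, N m; "tcp_pos": TCP position; "orientation": TCP orientation; "contact_force": force on the tool from outside, world axes, zero at the start; "moment": the same for the moment, N m; "grip_width": finger opening in m; "gripper_force": force on a finger pad.
Only numpy, scipy, OpenCV 4.12 (cv2) and the standard library are available. Lean on these libraries where they do the work, as an engineer would, in place of code of your own. Each camera call takes 0.05 s, during which the arm holds its last target. There are 200 camera calls.

## Working session

There is one attempt and no reset: what is moved stays moved. The work goes in short steps, Python scripts to look and compute and a tool call to move; the robot and the scene stay as the last step left them, time stands still between calls to the robot, and variables do not carry over. Pictures are saved under pics/ and viewed, at most 10 in all, crops included, and the job is handed in when it is done.

Besides the shell and the picture viewer there is one more tool, called after "Request:" as name([rows], argument=value, ...), one row to a line, values as JSON. apply_moves: Moves the arm, as the interface text tells. Its arguments: {"type":"object","properties":{"rows":{"type":"array","items":{"type":"array","items":{"type":"number"}}},"claw":{"type":"number"},"newtons":{"type":"number"}},"required":["rows"]}

```bash
mkdir -p pics; cat > h.py <<'E'
import numpy as np, cv2
from bench import r
from scipy.spatial.transform import Rotation as R
def att(f):
    a=np.array(f["attitude"],float)
    return a if a.shape==(3,3) else R.from_rotvec(a).as_matrix() if a.size==3 else R.from_quat(a).as_matrix()
def ray(f,p,z=0.):
    K=np.array(f["intrinsics"]);d=np.linalg.inv(K)@[p[0],p[1],1.]
    d=att(f)@[d[0],-d[1],-d[2]];e=np.array(f["eye"]);return e+d*(z-e[2])/d[2]
def proj(f,P):
    c=att(f).T@(np.array(P)-f["eye"]);q=np.array(f["intrinsics"])@[c[0],-c[1],-c[2]];return q[:2]/q[2]
def save(f,n,crop=None,s=1):
    im=f["pixels"][:,:,::-1]
    if crop: im=im[crop[1]:crop[3],crop[0]:crop[2]]
    cv2.imwrite("pics/"+n,cv2.resize(im,None,fx=s,fy=s,interpolation=cv2.INTER_CUBIC))
E
python3 - <<'E'
from h import *
np.set_printoptions(precision=3,suppress=True)
print(r.get_obs())
fs={}
for n in("scene","top"):
    f=r.grab_frame(n);save(f,n+"1.png");print(n,f["eye"],f["attitude"],f["intrinsics"],[k for k in f])
    for t in("wedge","balance_base","foot_under","corner_top","weight","vial","block","reagent","dish","pen","slide_tray"):
        print(t,[(np.round(x["point"]),round(x["conf"],2),ray(f,x["point"],.07 if t=="corner_top" else .008 if t=="foot_under" else 0)[:2]) for x in r.landmark_of(f,t)[:3]])
E
```

```text
{'clock': 0.0, 'joints': array([-1.433,  0.478,  0.022,  1.556, -0.011,  1.109, -0.083]), 'qvel': array([-0.   , -0.   , -0.001, -0.001, -0.001, -0.   ,  0.003]), 'tau': array([ -0.002, -59.641,   1.607, -28.121,   0.012,   0.009,  -0.   ]), 'tcp_pos': array([0.164, 0.654, 0.23 ]), 'orientation': array([-0.385, -3.118,  0.003]), 'contact_force': array([0.252, 0.28 , 0.128]), 'moment': array([ 0.047, -0.001, -0.033]), 'gripper_force': 0.0, 'grip_width': 0.08522009968283312}
scene [ 0.969 -0.627  0.797] [0.803 0.228 0.506] [[429.759   0.    278.509]
 [  0.    429.759 215.469]
 [  0.      0.      1.   ]] ['pixels', 'intrinsics', 'eye', 'attitude', 'shot']
wedge [(array([251., 246.]), 0.96, array([ 0.521, -0.024])), (array([298., 310.]), 0.85, array([ 0.718, -0.132])), (array([168., 271.]), 0.77, array([ 0.395, -0.194]))]
balance_base [(array([325., 204.]), 0.56, array([0.61 , 0.218]))]
foot_under [(array([275., 220.]), 0.4, array([0.525, 0.084]))]
corner_top []
weight [(array([318., 261.]), 0.72, array([0.689, 0.017]))]
vial [(array([303., 239.]), 0.46, array([0.623, 0.064]))]
block [(a
[... 721 characters left out ...]
r [(array([107., 275.]), 0.18, array([0.426, 0.491]))]
corner_top [(array([238., 232.]), 0.86, array([0.536, 0.135])), (array([417., 198.]), 0.6, array([ 0.632, -0.351]))]
weight [(array([281., 181.]), 0.62, array([0.695, 0.018]))]
vial [(array([417., 198.]), 0.74, array([ 0.649, -0.373])), (array([266., 203.]), 0.59, array([0.63, 0.06]))]
block [(array([434., 248.]), 0.61, array([ 0.503, -0.413]))]
reagent [(array([127., 213.]), 0.81, array([0.6  , 0.449]))]
dish [(array([419., 197.]), 0.62, array([ 0.65 , -0.378]))]
pen [(array([432., 306.]), 0.72, array([ 0.343, -0.399])), (array([435., 249.]), 0.57, array([ 0.501, -0.416]))]
slide_tray [(array([109., 274.]), 0.65, array([0.431, 0.489]))]
```

View pics/scene1.png

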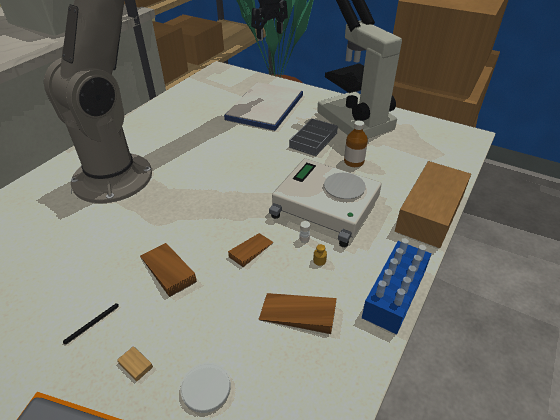

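View pics/top1.png

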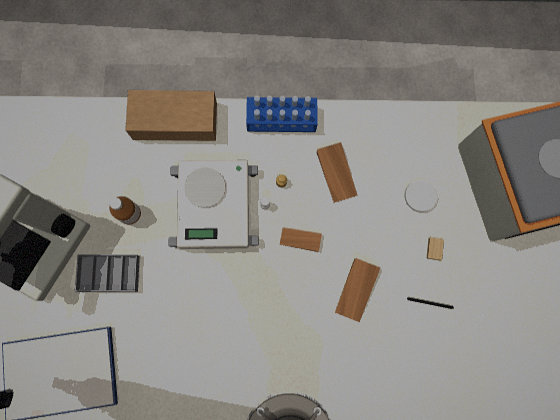

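The scene view shows the small wedge at (250,249), between the two larger ones, and the short foot at about (276,211). In the top view the wedge is at (300,239) with its heel on the right, and the foot is at (253,240). The vial is at (265,203) and the weight at (281,181). Next I'll fit the models to the masks.

```bash
cat > fit.py <<'E'
from h import *
from scipy.optimize import minimize
def W(): 
    return [np.array([[sx*.055,sy*.025,z] for sy in(-1,1) for sx,z in((1,0),(1,.002),(-1,0),(-1,.022))])]
def box(x0,x1,y0,y1,z0,z1): return np.array([[x,y,z] for x in(x0,x1) for y in(y0,y1) for z in(z0,z1)])
def B():
    a=np.linspace(0,6.28,24);p=np.c_[.04+.055*np.cos(a),.02+.055*np.sin(a)]
    L=[box(-.12,.12,-.095,.095,.02,.07),np.vstack([np.c_[p,0*a+.07],np.c_[p,0*a+.081]])]
    for sx in(-1,1):
        for sy in(-1,1): L.append(box(sx*.1-.012,sx*.1+.012,sy*.107-.012,sy*.107+.012,.004,.03))
    return L
def render(f,parts,q,s=4):
    m=np.zeros((420*s,560*s),np.uint8);Rz=R.from_rotvec([0,0,q[2]]).as_matrix()
    for P in parts:
        px=np.array([proj(f,Rz@p+[q[0],q[1],0]) for p in P])
        cv2.fillConvexPoly(m,cv2.convexHull(np.round((px+.5)*s).astype(np.int32)),1)
    return m
def fit(views,parts,q0):
    s=4;big=[(f,np.kron(m.astype(np.uint8),np.ones((s,s),np.uint8))) for f,m in views]
    c=lambda q:sum(1-(render(f,parts,q)&m).sum()/(render(f,parts,q)|m).sum() for f,m in big)
    S=np.array([q0]+[np.array(q0)+d for d in np.diag([.02,.02,.15])])
    o=minimize(c,q0,method="Nelder-Mead",options=dict(initial_simplex=S,maxiter=120,xatol=2e-4,fatol=1e-4));return o.x,o.fun
def near(f,t,p):
    L=r.outline_of(f,t);return min(L,key=lambda o:np.hypot(o["rect"][0]+o["rect"][2]/2-p[0],o["rect"][1]+o["rect"][3]/2-p[1]))["pixels"]
E
python3 - <<'E'
from fit import *
f1=r.grab_frame("scene");f2=r.grab_frame("top")
w=[(f1,near(f1,"wedge",(250,249))),(f2,near(f2,"wedge",(300,239)))]
b=[(f1,near(f1,"balance_base",(328,200))),(f2,near(f2,"balance_base",(214,204)))]
q=[fit(v,W(),[.525,-.03,1.5]) for v in(w,w[:1],w[1:])]
p=[fit(v,B(),[.61,.2,0.]) for v in(b,b[:1],b[1:])]
for x in q+p: print(np.round(x[0],4),round(x[1],3))
Q=p[0][0];Rz=lambda a:R.from_rotvec([0,0,a]).as_matrix()
for n,v in(("foot",[-.1,-.107,0]),("corner",[-.088,-.065,.07])): print(n,Rz(Q[2])@v+[Q[0],Q[1],0])
ov=f1["pixels"].copy()
for pa,qq in((W(),q[0][0]),(B(),Q)):
    cs,_=cv2.findContours(render(f1,pa,qq,1),0,1);cv2.drawContours(ov,cs,-1,(255,0,0),1)
a=cv2.resize(ov[170:280,210:390,::-1],None,fx=4,fy=4)
cv2.imwrite("pics/ov.png",a)
E
```

```text
[ 0.5288 -0.0357  1.3888] 1.04
[ 0.525 -0.03   1.5  ] 1.0
[ 0.5288 -0.0357  1.3888] 0.04
[0.6176 0.2041 0.0152] 0.085
[0.6145 0.2079 0.0134] 0.045
[0.6188 0.2039 0.014 ] 0.028
foot [0.51925555 0.09555426 0.        ]
corner [0.53061466 0.1377321  0.07      ]
```

View pics/ov.png

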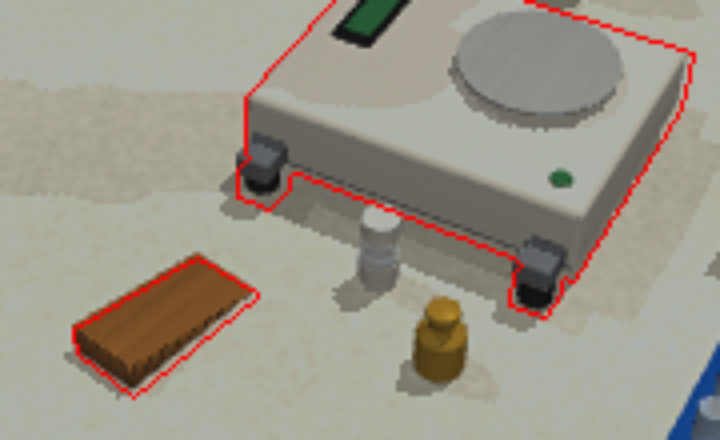

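The overlay outlines match the small wedge and the balance to within about 2 px. The foot is at roughly (0.519, 0.096), and the wedge heading of 1.39 needs to become about 1.64. I'll push the heel with two partly open fingers so the wedge squares up to them.

```bash
cat >> h.py <<'E'
def step(p,yaw,o=None):
    "numbers for apply_moves to reach TCP p, tool-y at world yaw, pointing down"
    o=o or r.get_obs();R0=R.from_rotvec(o["orientation"]).as_matrix()
    y=np.array([np.cos(yaw),np.sin(yaw),0]);z=np.array([0,0,-1.]);Rt=np.c_[np.cross(y,z),y,z]
    d=R0.T@(np.array(p)-o["tcp_pos"])/.25;t=R.from_matrix(R0.T@Rt).as_rotvec()/(np.pi/2)
    print("pos",np.round(o["tcp_pos"],4),"F",np.round(o["contact_force"],1),"move",np.round(d,3),np.round(t,3))
E
python3 -c "
from h import *
step([.43,.33,.25],.7)"
```

```text
pos [0.1643 0.6547 0.2313] F [ 0.2 -0.5  0.4] move [-1.347 -1.001 -0.075] [-0.     0.     0.398]
```

Request:
apply_moves([
  [-0.25, -0.18, -0.05, 0, 0, 0.05],
  [-0.5, -0.35, -0.06, 0, 0, 0.12],
  [-0.7, -0.5, -0.07, 0, 0, 0.2],
  [-0.85, -0.63, -0.07, 0, 0, 0.28],
  [-0.98, -0.73, -0.07, 0, 0, 0.36],
], claw=0.35)

```text
clock: 2.12
tcp_pos: [0.3589, 0.4161, 0.2492]
orientation: [1.247, 2.883, 0.001]
contact_force: [1.3, 0.8, 0.3]
grip_width: 0.0299
gripper_force: 0.0
```

```bash
python3 -c "
from h import *
step([.53,.12,.2],.3);step([.53,-.135,.15],.072)"
```

```text
pos [0.3589 0.4161 0.2492] F [1.3 0.8 0.3] move [-1.332 -0.313  0.196] [ 0.    -0.     0.289]
pos [0.3589 0.4161 0.2492] F [1.3 0.8 0.3] move [-2.075 -1.011  0.396] [ 0.    -0.     0.434]
```

Request:
apply_moves([
  [-0.24, -0.05, 0, 0, 0, 0.06],
  [-0.48, -0.1, 0, 0, 0, 0.12],
  [-0.7, -0.16, 0.02, 0, 0, 0.2],
  [-0.9, -0.22, 0.05, 0, 0, 0.28],
  [-1.0, -0.25, 0.06, 0, 0, 0.36],
])

```text
clock: 2.75
tcp_pos: [0.4853, 0.1904, 0.2338]
orientation: [2.006, 2.417, -0.0]
contact_force: [-0.6, 0.8, -0.4]
grip_width: 0.0301
gripper_force: 0.0
```

```bash
python3 -c "
from h import *
step([.53,-.135,.12],.072)"
```

```text
pos [0.4853 0.1904 0.2338] F [-0.6  0.8 -0.4] move [-1.312 -0.065  0.456] [0.    0.    0.072]
```

Request:
apply_moves([
  [-0.24, -0.01, 0, 0, 0, 0.02],
  [-0.48, -0.02, 0, 0, 0, 0.04],
  [-0.7, -0.03, 0.1, 0, 0, 0.072],
  [-0.9, -0.05, 0.15, 0, 0, 0.072],
  [-1.0, -0.05, 0.2, 0, 0, 0.072],
])

```text
clock: 3.38
tcp_pos: [0.52, -0.0572, 0.1837]
orientation: [2.134, 2.305, -0.0]
contact_force: [-0.1, 1.0, -0.3]
grip_width: 0.0297
gripper_force: 0.0
```

```bash
python3 - <<'E'
from h import *
step([.53,-.135,.003],.072)
f=r.grab_frame("wrist");save(f,"wrist1.png");print(f["eye"],ray(f,(280,210)))
E
```

```text
pos [ 0.52   -0.0572  0.1837] F [-0.1  1.  -0.3] move [-0.313  0.015  0.723] [0.    0.    0.003]
[0.51550396 0.00857366 0.3267258 ] [ 0.52816591 -0.08200481  0.        ]
```

View pics/wrist1.png

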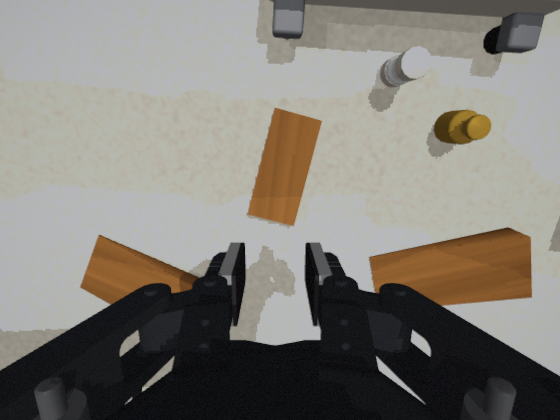

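The wrist view shows the wedge at (248–320, 108–226), with its heel facing the fingers. The lug of the short foot is at about (289,18), and the vial and weight are clear of the path. I'll back off behind the heel and go down.

Request:
apply_moves([
  [-0.22, 0.015, 0.1, 0, 0, 0],
  [-0.31, 0.015, 0.3, 0, 0, 0],
  [-0.313, 0.015, 0.5, 0, 0, 0],
  [-0.313, 0.015, 0.66, 0, 0, 0],
  [-0.313, 0.015, 0.71, 0, 0, 0],
])

```text
clock: 4.05
tcp_pos: [0.529, -0.1309, 0.0043]
orientation: [-2.127, -2.308, 0.003]
contact_force: [0.1, -0.0, 1.2]
grip_width: 0.0302
gripper_force: 0.0
```

```bash
python3 - <<'E'
from fit import *
step([.53,-.135,.003],.072)
f=r.grab_frame("wrist");save(f,"wrist2.png");m=near(f,"wedge",(280,150))
q,c=fit([(f,m)],W(),[.529,-.036,1.39]);print(q,c)
print([ (x["point"],x["conf"],ray(f,x["point"],.008)) for x in r.landmark_of(f,"foot_under")[:3]])
E
```

```text
pos [ 0.529  -0.1309  0.0043] F [ 0.1 -0.   1.2] move [-0.017  0.003  0.005] [-0.002 -0.001  0.006]
[ 0.52805724 -0.03305483  1.38482486] 0.00662658094378088
[]
```

View pics/wrist2.png

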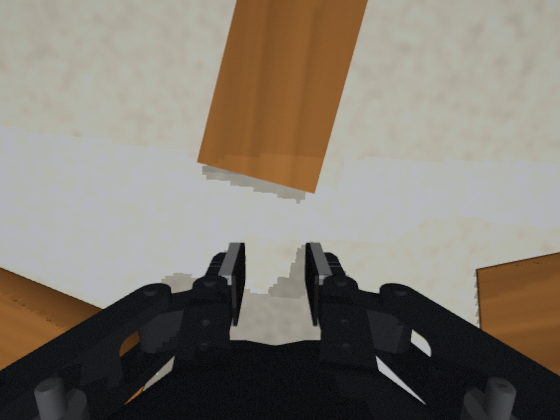

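The wrist fit agrees with the first one: (0.528, -0.033, 1.385). I'll narrow the fingers so both of them meet the heel, then push to square it up.

Request:
apply_moves([
  [0.03, -0.005, 0, 0, 0, 0.004],
  [0.07, -0.005, 0, 0, 0, 0.004],
  [0.11, -0.005, 0, 0, 0, 0.004],
  [0.14, -0.005, 0, 0, 0, 0.004],
  [0.17, -0.005, 0, 0, 0, 0.004],
], claw=0.18)

```text
clock: 4.82
tcp_pos: [0.5257, -0.0889, 0.0064]
orientation: [2.137, 2.303, 0.0]
contact_force: [-0.0, 0.2, 0.3]
grip_width: 0.0152
gripper_force: 0.3
```

Request:
apply_moves([
  [0.02, 0, 0, 0, 0, 0],
  [0.04, 0, 0, 0, 0, 0],
  [0.05, 0, 0, 0, 0, 0],
])

```text
clock: 5.2
tcp_pos: [0.5246, -0.0767, 0.0062]
orientation: [-2.137, -2.303, 0.0]
contact_force: [0.2, -1.1, 0.7]
grip_width: 0.0152
gripper_force: 0.3
```

```bash
cat > look.py <<'E'
from fit import *
import sys
def look(q0,name=None,F=(.519,.0955)):
    step([.53,-.06,.004],.072)
    v=[]
    for n in("wrist","top"):
        f=r.grab_frame(n);v.append((f,near(f,"wedge",proj(f,[q0[0],q0[1],.01]))))
        q,c=fit(v[-1:],W(),q0);u=np.array([np.cos(q[2]),np.sin(q[2])]);d=np.array(F)-q[:2]
        print(n,np.round(q,4),round(c,3),"foot in wedge",np.round([d@u,d@[-u[1],u[0]]],4))
        if name and n=="wrist":save(f,name)
E
python3 -c "
from look import *
look([.525,-.02,1.6],'wrist3.png')"
```

```text
pos [ 0.5246 -0.0767  0.0062] F [ 0.2 -1.1  0.7] move [0.065 0.026 0.009] [-0.    -0.     0.002]
wrist [ 0.5213 -0.0074  1.4682] 0.009 foot in wedge [0.1021 0.0128]
top [0.526  0.0181 1.4538] 0.405 foot in wedge [0.0761 0.016 ]
```

View pics/wrist3.png

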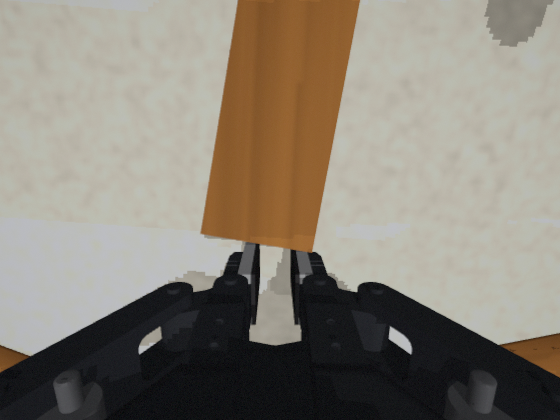

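The wrist view shows the heel at (202–313, 234–250), still slightly skewed, with only the right finger touching. The wedge is turning toward the foot as intended, so I'll keep pushing with the fingers turned a little.

Request:
apply_moves([
  [0.025, 0.002, 0.005, 0, 0, 0.02],
  [0.05, 0.004, 0.008, 0, 0, 0.025],
  [0.075, 0.006, 0.008, 0, 0, 0.025],
  [0.09, 0.007, 0.008, 0, 0, 0.025],
])

```text
clock: 5.9
tcp_pos: [0.5247, -0.0535, 0.0042]
orientation: [-2.181, -2.261, 0.0]
contact_force: [-0.1, -0.8, -0.6]
grip_width: 0.0153
gripper_force: 0.2
```

```bash
python3 -c "
from look import *
look([.521,.013,1.58],'wrist4.png')"
```

```text
pos [ 0.5247 -0.0535  0.0042] F [-0.1 -0.8 -0.6] move [-0.027  0.02   0.001] [-0.    -0.    -0.023]
wrist [0.5154 0.0127 1.5973] 0.009 foot in wedge [ 0.0827 -0.0058]
top [0.5176 0.0177 1.6489] 0.56 foot in wedge [ 0.0774 -0.0074]
```

View pics/wrist4.png

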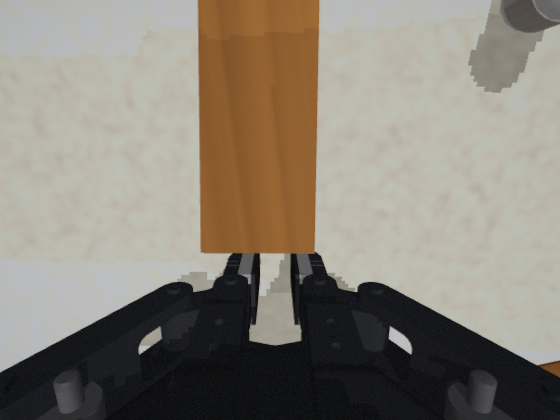

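The wedge is now flush, with its heel at (201–316, 252) and a heading of 1.597. The foot sits about 6 mm off the wedge's centreline. I'll push on with a slight right-hand steer.

Request:
apply_moves([
  [0.03, 0.002, 0, 0, 0, 0.02],
  [0.06, 0.004, 0, 0, 0, 0.04],
  [0.09, 0.007, 0, 0, 0, 0.04],
  [0.12, 0.009, 0, 0, 0, 0.04],
  [0.14, 0.01, 0, 0, 0, 0.04],
])

```text
clock: 6.72
tcp_pos: [0.526, -0.0185, 0.0042]
orientation: [-2.251, -2.191, -0.0]
contact_force: [0.3, -1.1, 0.2]
grip_width: 0.0151
gripper_force: 0.3
```

```bash
python3 - <<'E'
from look import *
look([.516,.047,1.55])
f=r.grab_frame("scene");v=near(f,"wedge",proj(f,[.517,.047,.01]));print("scene",fit([(f,v)],W(),[.516,.047,1.55]))
save(f,"sc2.png",(200,150,380,285),4)
E
```

```text
pos [ 0.526  -0.0185  0.0042] F [ 0.3 -1.1  0.2] move [-0.166  0.02   0.001] [-0.    -0.    -0.063]
wrist [0.5183 0.0482 1.5787] 0.061 foot in wedge [ 0.0473 -0.0011]
top [0.5181 0.0906 1.65  ] 0.726 foot in wedge [ 0.0048 -0.0013]
scene (array([0.52591585, 0.05264551, 1.77122892]), np.float64(0.786056731921694))
```

View pics/sc2.png

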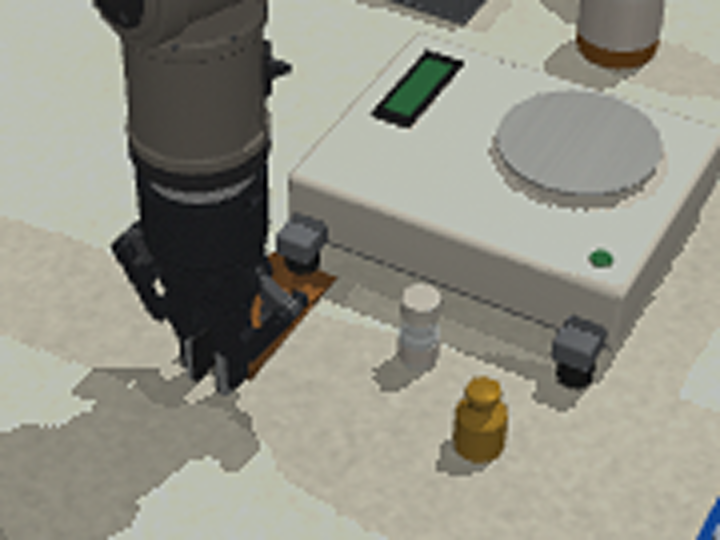

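The scene crop shows the thin end just beginning to pass under the short foot at (300,262), well centred. I'll push on in small steps and watch the force.

Request:
apply_moves([
  [0.015, 0, 0, 0, 0, 0],
  [0.03, 0, 0, 0, 0, 0],
  [0.04, 0, 0, 0, 0, 0],
])

```text
clock: 7.4
tcp_pos: [0.5263, -0.009, 0.0043]
orientation: [2.252, 2.191, 0.0]
contact_force: [-1.3, -0.9, 0.7]
grip_width: 0.0155
gripper_force: 0.4
```

Request:
apply_moves([
  [0.008, 0, 0, 0, 0, 0],
  [0.016, 0, 0, 0, 0, 0],
  [0.016, 0, 0, 0, 0, 0],
])

```text
clock: 7.78
tcp_pos: [0.5264, -0.005, 0.0043]
orientation: [-2.251, -2.191, -0.0]
contact_force: [-1.3, 1.3, 0.6]
grip_width: 0.0152
gripper_force: 0.0
```

Request:
apply_moves([
  [0.006, 0, 0, 0, 0, 0],
  [0.012, 0, 0, 0, 0, 0],
  [0.012, 0, 0, 0, 0, 0],
])

```text
clock: 8.15
tcp_pos: [0.5263, -0.0033, 0.0043]
orientation: [2.252, 2.189, -0.001]
contact_force: [-0.7, -5.0, 0.4]
grip_width: 0.0154
gripper_force: 2.5
```

Request:
apply_moves([
  [0.004, 0, 0, 0, 0, 0],
  [0.008, 0, 0, 0, 0, 0],
  [0.008, 0, 0, 0, 0, 0],
])

```text
clock: 8.52
tcp_pos: [0.5263, -0.0026, 0.0043]
orientation: [2.252, 2.187, -0.002]
contact_force: [-1.1, -9.4, -0.6]
grip_width: 0.0155
gripper_force: 4.2
```

Request:
apply_moves([
  [0.004, 0, 0, 0, 0, 0],
  [0.008, 0, 0, 0, 0, 0],
  [0.008, 0, 0, 0, 0, 0],
])

```text
clock: 8.9
tcp_pos: [0.5263, -0.0021, 0.0043]
orientation: [2.253, 2.185, -0.004]
contact_force: [-0.9, -11.4, -0.3]
grip_width: 0.0152
gripper_force: 6.0
```

The force has risen to 11 N with little further motion, so the wedge is jammed with the foot about 24 mm in. I'll back off and rise.

Request:
apply_moves([
  [-0.06, 0, 0, 0, 0, 0],
  [-0.2, 0, 0, 0, 0, 0],
  [-0.22, 0, -0.2, 0, 0, 0],
  [-0.22, 0, -0.4, 0, 0, 0],
  [-0.22, 0, -0.55, 0, 0, 0],
], claw=0)

```text
clock: 9.52
tcp_pos: [0.5256, -0.053, 0.1438]
orientation: [-2.252, -2.191, -0.003]
contact_force: [0.9, 0.2, 0.8]
grip_width: -0.0001
gripper_force: 0.0
```

```bash
python3 - <<'E'
from look import *
f=r.grab_frame("wrist");save(f,"wrist5.png");m=near(f,"wedge",proj(f,[.518,.05,.01]))
print(fit([(f,m)],W(),[.518,.064,1.57]))
print([(np.round(x["point"]),round(x["conf"],2),ray(f,x["point"],.07)) for x in r.landmark_of(f,"corner_top")[:2]],proj(f,[.5306,.1377,.07]))
step([.531,.138,.09],-.03)
E
```

```text
(array([0.51979006, 0.06441264, 1.56239149]), np.float64(0.1518023885375308))
[] [273.5154669  -98.99095841]
pos [ 0.5265 -0.0527  0.1436] F [ 0.3  1.4 -1. ] move [ 0.762 -0.003  0.216] [ 0.003 -0.001  0.002]
```

View pics/wrist5.png

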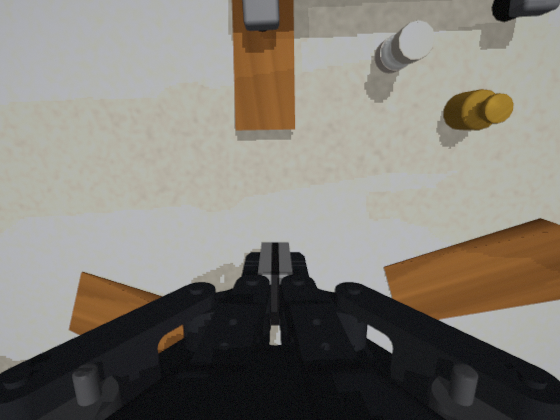

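The wrist view shows the wedge at (234–295, 0–130), under the lug at (262,12) and well centred. The vial and weight have not moved. Next is the corner.

Request:
apply_moves([
  [0.2, 0, 0, 0, 0, 0],
  [0.4, 0, 0, 0, 0, 0],
  [0.6, 0, 0, 0, 0, 0],
  [0.76, 0, 0.1, 0, 0, 0],
  [0.76, 0, 0.2, 0, 0, 0],
])

```text
clock: 10.3
tcp_pos: [0.5292, 0.1417, 0.0897]
orientation: [-2.242, -2.197, -0.0]
contact_force: [0.1, -1.3, 0.0]
grip_width: -0.0002
gripper_force: 0.0
```

Request:
apply_moves([
  [0, 0, 0.03, 0, 0, 0],
  [0, 0, 0.06, 0, 0, 0],
  [0, 0, 0.06, 0, 0, 0],
])

```text
clock: 10.68
tcp_pos: [0.5303, 0.1359, 0.0767]
orientation: [-2.253, -2.189, 0.001]
contact_force: [-0.4, -0.2, -0.9]
grip_width: -0.0002
gripper_force: 0.0
```

Request:
apply_moves([
  [0, 0, 0.008, 0, 0, 0],
  [0, 0, 0.02, 0, 0, 0],
  [0, 0, 0.02, 0, 0, 0],
])

```text
clock: 11.05
tcp_pos: [0.5303, 0.1367, 0.0718]
orientation: [-2.252, -2.191, -0.0]
contact_force: [-1.1, 0.9, 0.2]
grip_width: 0.0002
gripper_force: 0.0
```

Request:
apply_moves([
  [0, 0, 0.004, 0, 0, 0],
  [0, 0, 0.008, 0, 0, 0],
  [0, 0, 0.008, 0, 0, 0],
])

```text
clock: 11.42
tcp_pos: [0.5304, 0.1367, 0.0701]
orientation: [-2.252, -2.19, -0.001]
contact_force: [-0.9, -0.2, 4.5]
grip_width: -0.0001
gripper_force: 2.3
```

Request:
apply_moves([
  [0, 0, 0.004, 0, 0, 0],
  [0, 0, 0.008, 0, 0, 0],
  [0, 0, 0.008, 0, 0, 0],
])

```text
clock: 11.8
tcp_pos: [0.5304, 0.1367, 0.07]
orientation: [-2.251, -2.189, -0.002]
contact_force: [-8.3, -1.6, 26.8]
grip_width: 0.0003
gripper_force: 13.4
```

Request:
apply_moves([
  [0, 0, 0.002, 0, 0, 0],
  [0, 0, 0.004, 0, 0, 0],
  [0, 0, 0.004, 0, 0, 0],
  [0, 0, 0.004, 0, 0, 0],
])

```text
clock: 12.3
tcp_pos: [0.5304, 0.1367, 0.0698]
orientation: [-2.251, -2.188, -0.002]
contact_force: [-11.3, -2.8, 35.7]
grip_width: -0.0001
gripper_force: 18.5
```

The housing barely yields (0.3 mm between 4 and 36 N), so the foot is supported. I'll ease to mid-range and check once more.

Request:
apply_moves([
  [0, 0, -0.003, 0, 0, 0],
  [0, 0, -0.006, 0, 0, 0],
  [0, 0, -0.006, 0, 0, 0],
  [0, 0, -0.006, 0, 0, 0],
])

```text
clock: 12.8
tcp_pos: [0.5304, 0.1367, 0.07]
orientation: [-2.251, -2.189, -0.002]
contact_force: [-6.4, -2.4, 21.4]
grip_width: 0.0
gripper_force: 10.7
```

```bash
python3 - <<'E'
from look import *
f=r.grab_frame("scene");save(f,"sc3.png",(200,150,380,285),4)
print(r.get_obs()["contact_force"],r.get_obs()["tcp_pos"])
E
```

```text
[-7.24655269 -1.04008341 21.49169955] [0.5304233  0.13668869 0.070028  ]
```

View pics/sc3.png

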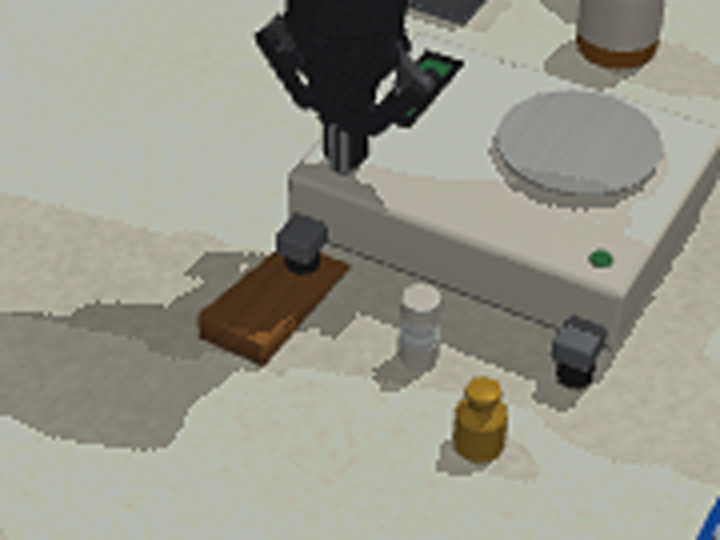

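The crop shows the foot at (302,262) standing on the wedge and the fingertips pressing the corner at (343,165). The vial and weight are where they started.

```bash
python3 -c "
from bench import r
print(r.hand_in())"
```

```text
the job is handed in; nothing more can be done
None
```

The wedge is jammed under the short foot, about 24 mm in, and I handed the job in with the fingertips pressing the corner at about 21 N; the housing gave only about 0.3 mm under up to 36 N, and the hand-in returned no verdict.

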